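# Load the worktop tin opener: latch the sprung plate, bring the head over, let it clamp

### The job

Load the flat tin into the tin opener. Slide the tin off the opener's loading shelf onto the raised sprung plate, right up to the end stop, then press it down and keep it down until the catch has slid in and holds the plate by itself; take the hand off the tin, swing the opener head by its red handle fully over the tin, and finally draw the red catch tab back so that the plate springs up and clamps the tin under the head. Leave the other things on the worktop where they stand.

Things in the scene. Friction and masses are not known exactly. Their poses are not given: they have to be found in the camera images.
- opener: white and grey tin opener, fixed at a changing place and yaw. Origin: at worktop height straight below the middle of its sprung plate. Own axes: z up; +y towards the loading shelf, -y towards the catch, -x towards the head's post. The plate lies in a square well, y = 51 to -46 mm, between shelf and end stop. Heights below are above the worktop.
- shelf_mid (a point): middle of the loading shelf's steel top, 70 mm high, at opener y = 125 mm; the shelf runs from y = 51 to 199 mm, where its end is open. White side walls stand along shelf and well: inner faces at opener x = +-47 mm, tops 83 mm high. Wall cabinets hang over the back of the worktop, undersides 550 mm up: lift no higher than needed.
- end_stop (a point): middle of the top edge of the end stop that closes the well: 83 mm high, inner face at opener y = -46 mm, 10 mm thick. A tin that touches it stands within 3 mm of the plate's middle line. Behind it a small black bolt guide (y = -67 to -79 mm) is 52 mm high.
- flat_tin: flat round food tin with a ring-pull top, 86 mm in diameter, 40 mm high, about 0.23 kg; origin at the centre of its underside, z up. It starts standing on the loading shelf.
- plate_top (a point): centre of the top of the sprung plate, a dark steel plate about 90 mm square; 70 mm high when the plate is up, level with the shelf
- plate (a joint): how far the sprung plate is pressed down (m): 0 up, 0.032 bottom stop. The spring pushes up with 6.5 N at the top, 15 N at the bottom; the tin alone does not sink it. The catch can slide in only with the plate below 0.028, and then holds it at about 0.028. With the tin clamped under the head it reads about 0.015.
- catch (a joint): travel of the sprung bolt along the opener's +y (m): about 0 while the plate holds it back, 0.0095 fully in (caught). Its 2 N spring moves it slowly: it takes about a second with the plate fully down. Drawn along the opener's -y to 0 or less (stop at -0.008; 5 to 10 N) it frees the plate.
- catch_tab (a point): middle of the top edge of the red upright catch tab: 44 mm wide across the opener's x, 12 mm thick along its y, 37 to 87 mm high. Moves with the bolt; at opener y = -146.5 mm when the catch reads 0. On its inner side, above the steel bolt (18 mm wide, top 44 mm high), there is about 50 mm of free room up to the bolt guide to hook it.
- head (a joint): swing of the opener head about its upright post (rad). 0: outer stop, the arm turned 0.35 rad from the opener's -y towards its +x; 1.221: inner stop, fully over the tin, the arm along the opener's +x. It is parked between 0 and 0.25. Closes counterclockwise seen from above, needs about 1 N at the handle, stays where left.
- head_handle (a point): top of the head's red upright handle: 16 mm in diameter, 117 to 160 mm high, 95 mm from the post's axis, over the middle of the head's round pad (56 mm in diameter, underside 95 mm high). The head clears the tin only with the plate held down (tin top then 82 mm high, against 110 mm with the plate up).
- head_pivot (a point): point on the vertical axis of the head's post, 122 mm high, at opener x = -95 mm, y = 0
- spread_jar: squat dark jar with a green lid, 75 mm wide, 83 mm high, bystander; origin at the centre of its underside, as for all the things below
- tall_tin: green and red tin, 75 mm in diameter, 58 mm high, bystander
- milk_carton: blue and white drink carton, 68 x 100 x 182 mm, bystander
- pepper: black and white striped drum, 46 mm in diameter, 98 mm high, bystander
- vinegar: brown bottle, 58 mm in diameter, 173 mm high, bystander
- spice: small jar with a green lid, 46 mm in diameter, 98 mm high, bystander
- pickles: jar with a black lid, 64 mm in diameter, 165 mm high, bystander
There are look-alikes about, which are no part of the job. Leave any blue or orange look-alike of the flat_tin alone.

How it is judged:
On the way, in this order (a step that is already met when the one before it is completed fails the run):
1. the tin stands on the raised plate, against or nearly against the end stop (horizontal distance between flat_tin and plate_top below 0.011 m and y of flat_tin in the frame of plate_top below 0.007 m and z of flat_tin in the frame of plate_top below 0.004 m and value of joint plate below 0.006 m), for 0.2 s.
2. plate and tin are down, the catch is in and holds them with no hand on the tin (value of joint plate above 0.024 m and value of joint catch above 0.005 m and z of flat_tin in the frame of plate_top below 0.004 m and contact force between each of the arm, the fingers and flat_tin below 0.3 N), for 0.3 s.
3. the head is fully over the tin while the catch still holds the plate down (value of joint head above 1.12 rad and value of joint plate above 0.024 m), for 0.2 s.
At the end, for the whole second after the job is handed in: The head is fully over the tin (within 0.1 rad of its end stop), the catch is drawn back off the plate (reads under 3 mm), and the plate has sprung up so that it clamps the tin under the head (plate 9 to 21 mm down); the tin stands flat on the plate, within 12 mm of its centre, at rest (value of joint head above 1.12 rad and value of joint plate between 0.009 and 0.021 m and value of joint catch below 0.003 m and horizontal distance between flat_tin and plate_top below 0.012 m and z of flat_tin in the frame of plate_top below 0.004 m and angle between flat_tin's own z axis and vertical below 0.08 rad and linear speed of flat_tin below 0.02 m/s); the robot touches nothing.
It fails at once if the flat tin is tipped over (angle between flat_tin's own z axis and vertical above 0.5 rad).
It fails at once if a bystander is moved by more than 30 mm (distance of any of spread_jar, tall_tin, milk_carton, pepper, vinegar, spice, pickles from where it was at the start of the episode above 0.03 m).
It also fails if it takes over 54 s, if anything falls off the work surface, if the arm or the gripper's body presses on something with over 40 N, if the wrist force passes 120 N, or if a joint passes its speed limit or range.

### The arm

A 6-joint arm with a two-finger parallel gripper is mounted at the origin on a cart in front of the work surface, level with it; the furniture and walls round the work are solid. World frame = base frame: x ahead of the robot, y to its left, z up, the work surface at z = 0. Lengths are in m, angles in rad, forces in N, time in s.
With the tool pointing down it reaches from about 0.275 to 0.875 m from the base axis. Payload 12.5 kg.
Tool frame: the origin (TCP) lies at the very end of the fingers, on their centre line; the grasp point (between the pads) lies 19 mm behind it; x points along the fingers, y is the direction in which the jaws open and shut, and the axes are right-handed (so a half turn about x gives the same grasp; the last joint's range is limited). The gripper opens to 85 mm and grips with 20 to 120 N. Pads are 22 mm wide; open, the fingers measure 114 mm over their backs; the gripper's body (76 mm by 85 mm) begins 54 mm behind the grasp point. The pads swing forward as they close: fully open they stand 13 mm farther back than shut.
Start: joints at [-1.399, 0.351, 1.652, -0, 1.139, -0.085], TCP at [0.14, -0.532, 0.231] pointing down, gripper open.
Joint ranges: [-2.75, 2.75], [-0.79, 2.1], [0.01, 2.65], [-1.57, 4.71], [0.07, 3.14], [-2.87, 2.87]. Speed limits (rad/s): [2.22, 2.22, 2.79, 3.14, 3.14, 3.14].

### API

Orientations are given as a 3x3 rotation matrix whose columns are the frame's x, y, z axes.
In Python, from bench import manip gives the robot as it stands. Calls block until the motion is done:
- manip.move_ptp(position, orientation): joint-space move of the TCP to a pose.
- manip.move_l(position, attitude=None, max_speed=0.15): straight line of the TCP; attitude=None keeps the orientation; max_speed is the mean speed in m/s.
- manip.move_j(angles): joint-space move.
- manip.set_gripper(opening, effort=None): opening from 0.0 (shut) to 1.0 (fully open); effort is the grip in N (None keeps the last); returns when the fingers have stopped.
- manip.dwell(seconds).
- manip.inverse_kinematics(position, orientation): joint angles nearest the present ones, or None.
- manip.grab_frame(name): name is "side" or "top"; returns (picture, depth): 400x640x3 uint8, red, green, blue; 400x640 float32, m along the optical axis (not along the pixel's ray), 0 where there is no reading.
- manip.get_calibration(name): a dict with "camera_matrix" (3x3 intrinsics, pixels), "R" (3x3) and "t" (3): a world point X has camera coordinates R X + t. Camera axes: x right, y down, z forward; pixel columns grow to the right and rows downward; lengths in m; the calibration is good to about 2 mm. A picture is of the moment at which its call begins. get_calibration takes no time and is no camera call.
A pose or a line that the arm cannot do raises manip.Unreachable and nothing moves.
- manip.sign_off(): hands the job in, once; it reports no verdict.
Trained networks look in the newest picture that a camera, given by its name, has taken for a name from the list of things; names that differ only in an ending like _2 or _b are one class to them, and where a whole thing is asked for, a point or a joint stands for the part that bears it (a point fixed in the world has none). Each returns a list of dicts, best first, with "confidence" (0 to 1); they miss things now and then, are a little off and sometimes report something else, mostly with a low value. They report only what shows in the picture. A call takes as long as a camera call. They do not tell look-alikes from the thing itself.
- manip.look_for(camera, name): "at" ([x, y, z] in m, in world coordinates, good to about 4 mm: the middle of the surface that is visible of it).
Readings, each from a call of its own:
- manip.current_time(): time.
- manip.current_qpos(): joint angles.
- manip.current_joint_vel(): joint speeds.
- manip.current_joint_torque(): joint torques, N m.
- manip.current_ee_pos(): TCP position.
- manip.current_tcp_rot(): TCP orientation.
- manip.current_force(): force on the tool from outside, world axes, zero at the start.
- manip.current_ft_torque(): the same for the moment, N m.
- manip.current_grip_width(): opening from 0.0 (shut) to 1.0 (fully open).
Only numpy, scipy, OpenCV 4.12 (cv2) and the standard library are available. Lean on these libraries where they do the work, as an engineer would, in place of code of your own. Each camera call takes 0.05 s, during which the arm holds its last target. There are 200 camera calls.

## Working session

There is one attempt and no reset: what is moved stays moved. The work goes in short steps, each a Python script; the robot and the scene stay as the last script left them, time stands still between calls to the robot, and variables do not carry over. Pictures are saved under pics/ and viewed, about 8 in all and at most 12, crops included, and the job is handed in when it is done.

```bash
mkdir -p pics; ls; python3 - <<'E'
from bench import manip
import cv2, numpy as np
for c in ("side","top"):
    p,d=manip.grab_frame(c); cv2.imwrite(f"pics/{c}0.png",p[:,:,::-1]); np.save(f"{c}0.npy",d)
    for n in ("flat_tin","shelf_mid","end_stop","plate_top","catch_tab","head_handle","head_pivot","opener"):
        try: print(c,n,[(np.round(r["at"],3).tolist(),round(r["confidence"],2)) for r in manip.look_for(c,n)[:4]])
        except Exception as e: print(c,n,repr(e))
    k=manip.get_calibration(c);print(np.round(-k["R"].T@k["t"],3), np.round(k["R"][2],2))
print(manip.current_time())
E
```

```text
pics
side flat_tin [([0.358, -0.23, 0.036], 0.93), ([0.528, 0.085, 0.102], 0.65)]
side shelf_mid [([0.493, -0.082, 0.062], 0.88)]
side end_stop [([0.493, -0.079, 0.064], 0.7)]
side plate_top [([0.513, -0.025, 0.068], 0.75), ([0.49, -0.083, 0.063], 0.35), ([0.426, -0.455, 0.056], 0.25)]
side catch_tab [([0.498, -0.177, 0.068], 0.84), ([0.777, 0.133, 0.107], 0.44)]
side head_handle [([0.448, -0.114, 0.116], 0.86)]
side head_pivot [([0.492, -0.081, 0.065], 0.61)]
side opener [([0.491, -0.081, 0.063], 0.75), ([0.428, -0.453, 0.055], 0.51)]
[ 0.549 -1.133  0.52 ] [ 0.04  0.93 -0.35]
top flat_tin [([0.359, -0.208, 0.037], 0.88), ([0.523, 0.111, 0.105], 0.69), ([0.544, 0.257, 0.034], 0.67), ([0.438, -0.081, 0.115], 0.32)]
top shelf_mid [([0.494, -0.033, 0.068], 0.61), ([0.503, -0.159, 0.048], 0.16)]
top end_stop [([0.495, -0.038, 0.071], 0.89)]
top plate_top [([0.508, -0.034, 0.07], 0.84), ([0.57, -0.547, 0.082], 0.63), ([0.442, -0.083, 0.116], 0.17)]
top catch_tab [([0.5, -0.154, 0.047], 0.59)]
top head_handle [([0.442, -0.082, 0.116], 0.61)]
top head_pivot [([0.495, -0.04, 0.075], 0.85)]
top opener [([0.494, -0.034, 0.073], 0.89)]
[ 0.383 -0.131  1.345] [ 0.14 -0.02 -0.99]
0.9
```

View pics/top0.png

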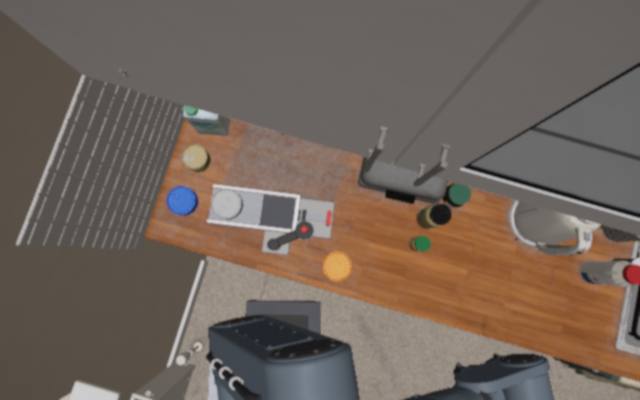

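View pics/side0.png

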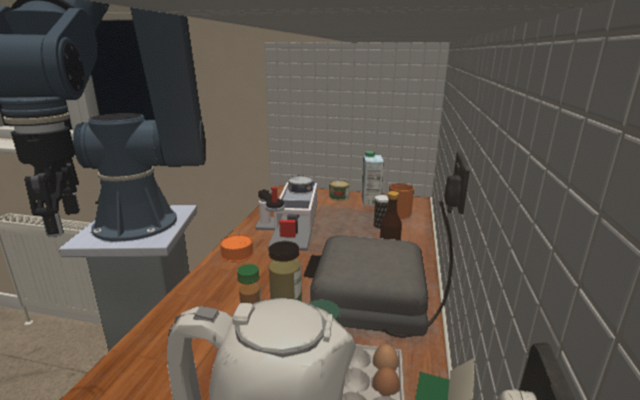

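The top view shows the flat tin on the shelf at (227,203), the dark plate at (278,210), the end stop at about (298,212), the red tab at (329,218), the head with its red handle at (304,230) and the post at (273,243). The blue (182,201) and orange (337,265) tins are the look-alikes. Next I fit the opener's pose from depth.

```bash
cat > h.py <<'E'
import numpy as np, cv2
from bench import manip
def cloud(c,save=None):
    p,d=manip.grab_frame(c)
    if save: cv2.imwrite(save,p[:,:,::-1])
    k=manip.get_calibration(c); K=k["camera_matrix"]
    v,u=np.mgrid[:400,:640]
    X=np.stack([(u-K[0,2])/K[0,0]*d,(v-K[1,2])/K[1,1]*d,d],-1)
    W=(X-k["t"])@k["R"]
    W[d==0]=np.nan
    return p,W
E
python3 - <<'E'
from h import *
p,W=cloud("top"); pi=p.astype(int); k=manip.get_calibration("top"); print(k["camera_matrix"][0,0])
reg=(abs(W[...,0]-.5)<.15)&(W[...,1]>-.25)&(W[...,1]<.24)
red=reg&(pi[...,0]>110)&(pi[...,1]<70)&(pi[...,2]<70)
n,l,s,c=cv2.connectedComponentsWithStats(red.astype(np.uint8))
for i in range(1,n):
    if s[i,4]>4: print("red",s[i],np.round(np.nanmean(W[l==i],0),4),np.round(np.nanmax(W[l==i],0),4))
box=reg&(W[...,2]>.055)&(W[...,2]<.13)
n,l,s,c=cv2.connectedComponentsWithStats(box.astype(np.uint8))
for i in range(1,n):
    if s[i,4]>30: print("box",s[i],np.round(np.nanmedian(W[l==i],0),4),cv2.minAreaRect((W[l==i][:,:2]).astype(np.float32)*1000))
wall=reg&(W[...,2]>.077)&(W[...,2]<.092)&(pi.min(-1)>140)
print("wall",wall.sum(),cv2.minAreaRect((W[wall][:,:2]).astype(np.float32)*1000))
tin=reg&(W[...,2]>.1)&(W[...,1]>.04)
print("tin",tin.sum(),np.round(np.nanmean(W[tin],0),4),cv2.minEnclosingCircle((W[tin][:,:2]).astype(np.float32)*1000))
dark=reg&(abs(W[...,2]-.07)<.01)&(pi.max(-1)<80)&(W[...,1]>-.1)
n,l,s,c=cv2.connectedComponentsWithStats(dark.astype(np.uint8))
for i in range(1,n):
    if s[i,4]>100: print("dark",s[i],np.round(np.nanmean(W[l==i],0),4),cv2.minAreaRect((W[l==i][:,:2]).astype(np.float32)*1000))
x0,x1,y0,y1=195,345,180,260
cv2.imwrite("pics/crop1.png",cv2.resize(p[y0:y1,x0:x1,::-1],None,fx=5,fy=5,interpolation=cv2.INTER_CUBIC))
E
```

```text
440.85878337366734
red [301 226   7   7  22] [ 0.4519 -0.1099  0.1388] [ 0.4635 -0.1025  0.1621]
box [ 207  184  107   66 3919] [0.5049 0.0148 0.0761] ((485.20977783203125, 13.87335205078125), (306.7147521972656, 165.78164672851562), 83.98014068603516)
box [326 210   6  16  69] [ 0.4926 -0.1791  0.0862] ((492.3470153808594, -179.7623748779297), (11.824751853942871, 42.55727767944336), 83.9154052734375)
wall 583 ((510.54180908203125, -11.157577514648438), (347.99853515625, 110.12901306152344), 84.11949920654297)
tin 3764 [0.6208 0.0719 0.6526] ((562.8303833007812, 85.47859954833984), 88.12181091308594)
```

View pics/crop1.png

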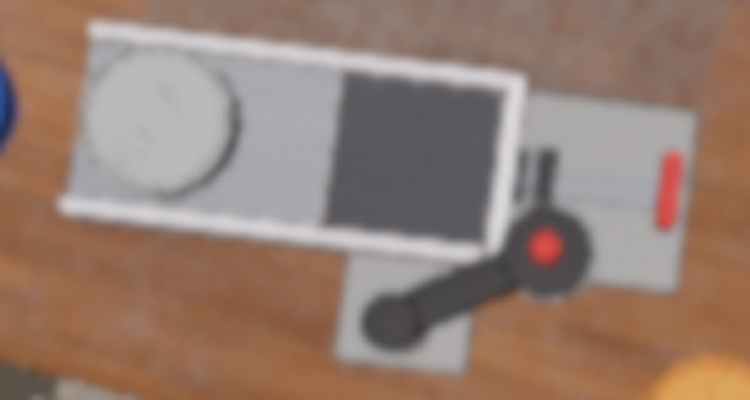

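The crop confirms the layout; the opener's y axis is at about 84° in the world. I refine this in opener coordinates and check that the planned poses can be reached.

```bash
cat >> h.py <<'E'
th=np.deg2rad(-6.1); O=np.array([.5077,-.0341])
Ro=np.array([[np.cos(th),-np.sin(th)],[np.sin(th),np.cos(th)]])
def w(x,y,z): return np.r_[O+Ro@np.array([x,y])/1000,z/1000]   # opener mm -> world m
def R(phi=0):   # tool down, jaw axis at phi from opener x
    a=th+phi; y=np.array([np.cos(a),np.sin(a),0]); x=np.array([0,0,-1.]); return np.stack([x,y,np.cross(x,y)],1)
def opener(W): # world cloud -> opener mm
    P=W.copy(); P[...,:2]=(W[...,:2]-O)@Ro; return P*1000
E
python3 - <<'E'
from h import *
p,W=cloud("top"); P=opener(W); pi=p.astype(int)
x,y,z=P[...,0],P[...,1],P[...,2]
# wall tops: per-y-bin mid of the white pixels
m=(z>77)&(z<92)&(pi.min(-1)>130)
for a in range(-40,200,40):
    b=m&(y>a)&(y<a+40)
    L=b&(x<-35)&(x>-65); H=b&(x>35)&(x<65)
    print(a,"wallx",L.sum(),np.round([np.median(x[L]),np.median(x[H])],1),H.sum())
e=m&(abs(x)<40)&(y<-35)&(y>-70); print("end stop y",e.sum(),np.median(y[e]))
t=(z>104)&(z<116)&(y>90)&(abs(x)<47); print("tin",t.sum(),np.round([x[t].mean(),y[t].mean(),np.median(z[t])],1),[x[t].min(),x[t].max(),y[t].min(),y[t].max()])
r=(pi[...,0]>110)&(pi[...,1]<80)&(pi[...,2]<80)&(y<-20)&(y>-200)&(abs(x)<90)
tab=r&(y<-125)&(z>80); print("tab",np.round([x[tab].mean(),y[tab].mean()],1),tab.sum())
hd=r&(y>-120)&(z>150); print("handle",np.round([x[hd].mean(),y[hd].mean()],1),hd.sum())
pl=(abs(x)<30)&(y>-30)&(y<40); print("plate z",np.median(z[pl]))
for q in [(0,206,140,0),(0,46,87,0),(0,-3,110,0),(-50,-90,125,0.6),(0,0,125,np.pi/2),(0,-110,60,0)]:
    for f in (0,np.pi): print(q,f>1,np.round(manip.inverse_kinematics(w(*q[:3]),R(q[3]+f)),2) if manip.inverse_kinematics(w(*q[:3]),R(q[3]+f)) is not None else None)
E
```

```text
-40 wallx 39 [-50.8  50.5] 36
0 wallx 41 [-50.9  51.3] 39
40 wallx 40 [-50.7  50.9] 39
80 wallx 36 [-50.7  50.2] 38
120 wallx 38 [-50.9  51.1] 35
160 wallx 37 [-51.3  50.9] 35
end stop y 94 -51.62908902270614
tin 651 [  1.9 166.5 107.2] [np.float64(-44.89671579426721), np.float64(46.005359835489806), np.float64(102.8400471506613), np.float64(386.02087151154194)]
tab [ -19.9 -144.3] 1
handle [-45.1 -81.8] 26
plate z 69.43272065995217
(0, 206, 140, 0) False [ 0.23  0.47  1.72 -0.    0.95  0.33]
(0, 206, 140, 0) True [ 0.23  0.47  1.72 -0.    0.95 -2.81]
(0, 46, 87, 0) False [-0.07  0.49  1.86 -0.    0.79  0.04]
(0, 46, 87, 0) True None
(0, -3, 110, 0) False [-0.16  0.44  1.86 -0.    0.84 -0.06]
(0, -3, 110, 0) True None
(-50, -90, 125, 0.6) False [-0.36  0.35  1.97 -0.    0.83 -0.85]
(-50, -90, 125, 0.6) True [-0.36  0.35  1.97 -0.    0.83  2.29]
(0, 0, 125, 1.5707963267948966) False [-0.16  0.42  1.85 -0.    0.87 -1.62]
(0, 0, 125, 1.5707963267948966) True [-0.16  0.42  1.85 -0.    0.87  1.52]
(0, -110, 60, 0) False [-0.37  0.54  1.87 -0.    0.74 -0.27]
(0, -110, 60, 0) True None
```

```bash
python3 - <<'E'
from h import *
manip.set_gripper(0.45)
manip.move_ptp(w(0,208,230),R())
manip.move_l(w(0,208,88),max_speed=.2)
f0=manip.current_force(); print("f0",np.round(f0,1),manip.current_grip_width(),manip.current_time())
def fy(): return ((manip.current_force()-f0)[:2]@Ro)[1]
manip.move_l(w(0,60,88),max_speed=.06)
print("f",fy())
y=60
while y>38:
    y-=1.5; manip.move_l(w(0,y,88),max_speed=.04); f=fy(); print(y,round(f,1),end="; ")
    if f>4: break
print(manip.current_time())
p,W=cloud("top","pics/push.png"); P=opener(W); x,yy,z=P[...,0],P[...,1],P[...,2]
t=(z>103)&(z<116)&(yy<25)&(yy>-60)&(abs(x)<47); print("tin",t.sum(),x[t].min(),x[t].max(),yy[t].min(),np.median(z[t]))
p,W=cloud("side","pics/push_s.png")
cv2.imwrite("pics/push2.png",np.hstack([cv2.resize(cv2.imread("pics/push.png")[180:260,195:345],(600,320)),cv2.resize(p[150:270,230:305,::-1],(200,320))]))
E
```

```text
f0 [-0.2  0.4  0.5] 0.45200007699349226 5.2167
f 0.41935238609361736
58.5 1.0; 57.0 0.8; 55.5 0.1; 54.0 -0.4; 52.5 -1.1; 51.0 0.0; 49.5 0.1; 48.0 7.7; 9.8333
tin 385 -46.97907325139393 41.59002511317727 -59.83351058586135 106.8249313175321
```

View pics/push2.png

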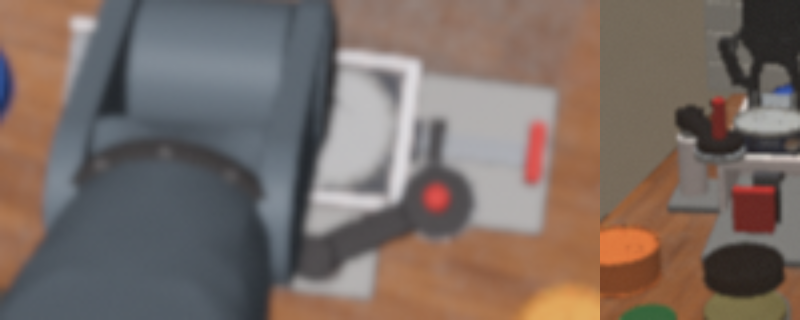

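The tin has reached the end stop: force rose to 7.7 N at y=48 against 46 predicted, and both views show it in the well at the stop. Next I press it down.

```bash
python3 - <<'E'
from h import *
manip.move_l(w(0,66,88),max_speed=.08)
manip.move_l(w(0,66,135),max_speed=.2)
manip.set_gripper(0.0)
manip.move_l(w(0,-2,125),max_speed=.15)
f0=manip.current_force()[2]
p,W=cloud("top"); P=opener(W)
manip.move_l(w(0,-2,111),max_speed=.1)
z=111
while z>75:
    z-=3 if z>87 else 1; manip.move_l(w(0,-2,z),max_speed=.05); f=manip.current_force()[2]-f0
    print(z,round(f,1),end="; ")
    if f>24: break
manip.dwell(1.6)
print(manip.current_force()-[0,0,f0],manip.current_ee_pos(),manip.current_time())
p,W=cloud("top","pics/press.png"); P=opener(W); pi=p.astype(int)
r=(pi[...,0]>110)&(pi[...,1]<80)&(pi[...,2]<80)&(P[...,1]<-120)&(P[...,1]>-170)&(abs(P[...,0])<40)&(P[...,2]>70)
print("tab",r.sum(),P[r].mean(0) if r.any() else None)
E
```

```text
108 1.5; 105 3.3; 102 3.6; 99 4.3; 96 4.0; 93 5.3; 90 6.6; 87 6.4; 86 9.4; 85 8.8; 84 11.0; 83 9.9; 82 10.7; 81 10.9; 80 10.4; 79 11.7; 78 11.6; 77 17.4; 76 30.5; [-7.87481055  3.6756818  31.06616904] [ 0.50794715 -0.03610284  0.0778634 ] 18.4417
tab 0 None
```

```bash
cat >> h.py <<'E'
def tab(P):
    r=(P[...,1]<-120)&(P[...,1]>-175)&(abs(P[...,0])<40)&(P[...,2]>65)&(P[...,2]<100)
    return r.sum(), cv2.minAreaRect(P[r][:,:2].astype(np.float32)) if r.sum()>5 else None
E
python3 - <<'E'
from h import *
p,W=cloud("top"); print(tab(opener(W)))
p,W=cloud("side"); print(tab(opener(W)))
print([ (np.round(opener(np.array(r["at"])),1),r["confidence"]) for r in manip.look_for("side","catch_tab")])
E
```

```text
(np.int64(67), ((0.9691429138183594, -137.56243896484375), (43.65554428100586, 11.807825088500977), 0.4301562011241913))
(np.int64(146), ((1.565481185913086, -137.80931091308594), (42.674720764160156, 12.904008865356445), 2.392732620239258))
[(array([   5. , -138.6,   68. ]), 0.72)]
```

The catch is in: the tab moved from y=-146.5 to about -137.6. Now I lift off and swing the head.

```bash
python3 - <<'E'
from h import *
manip.move_l(w(0,-2,100),max_speed=.05)
manip.move_l(w(0,-2,190),max_speed=.2)
manip.set_gripper(0.45)
p,W=cloud("top"); print("tab",tab(opener(W)))
p,W=cloud("side"); P=opener(W); m=(abs(P[...,0])<25)&(abs(P[...,1]+2)<25)&(P[...,2]<125)&(P[...,2]>60); print("tin top z",np.median(P[m][:,2]))
def pos(a,z=124): return w(-95+95*np.sin(a),-95*np.cos(a),z)
a0=np.arctan2(50,82)
manip.move_ptp(pos(a0,190),R(a0))
f0=manip.current_force()
manip.move_l(pos(a0),max_speed=.12)
print("down f",np.round(manip.current_force()-f0,1),manip.current_time())
manip.set_gripper(0.28)
a=a0
while a<1.75:
    a+=.1 if a<1.45 else .02
    manip.move_l(pos(a),R(a),max_speed=.08)
    f=(manip.current_force()-f0)[:2]@Ro; ft=f@[np.cos(a),np.sin(a)]
    print(round(a,2),round(ft,1),end="; ")
    if ft<-7: break
print(manip.current_time())
p,W=cloud("side","pics/head_s.png")
q=cv2.imread("pics/head_s.png")[150:270,210:350]; cv2.imwrite("pics/head2.png",cv2.resize(q,None,fx=4,fy=4))
E
```

```text
tab (np.int64(66), ((1.1945762634277344, -137.5284423828125), (43.31603240966797, 11.694458961486816), 0.1022394448518753))
tin top z 80.34326769022076
down f [-0.3  0.2  1.1] 21.85
0.65 0.1; 0.75 -0.5; 0.85 -0.3; 0.95 -0.1; 1.05 -0.3; 1.15 -0.1; 1.25 0.0; 1.35 -0.4; 1.45 0.8; 1.55 0.3; 1.57 -0.6; 1.59 0.2; 1.61 0.3; 1.63 0.4; 1.65 -8.5; 26.0583
```

View pics/head2.png

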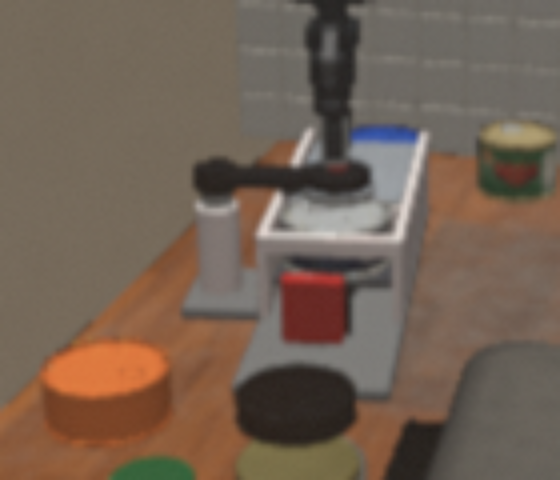

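The head is over the tin at its inner stop, shown by the pushing force rising to 8.5 N, and the tin is down. Next: release the handle and draw the catch.

```bash
python3 - <<'E'
from h import *
manip.set_gripper(0.5)
c=manip.current_ee_pos(); manip.move_l([c[0],c[1],.195],max_speed=.15)
manip.set_gripper(0.0)
manip.move_ptp(w(0,-105,170),R())
p,W=cloud("side"); P=opener(W); pi=p.astype(int)
r=(pi[...,0]>100)&(pi[...,1]<70)&(pi[...,2]<70)&(abs(P[...,0])<30)&(abs(P[...,1])<40)&(P[...,2]>115); print("handle",r.sum(),P[r].mean(0) if r.any() else 0)
f0=manip.current_force()
manip.move_l(w(0,-105,58),max_speed=.12)
print("f",np.round(manip.current_force()-f0,1),manip.current_time())
def fy(): return ((manip.current_force()-f0)[:2]@Ro)[1]
manip.move_l(w(0,-116,58),max_speed=.05); print(fy())
y=-116
while y>-139:
    y-=1.5; manip.move_l(w(0,y,58),max_speed=.04); print(y,round(fy(),1),end="; ")
    if fy()>16: break
    if y<-126:
        p,W=cloud("side"); n,t=tab(opener(W)); 
        if t: print("tab",n,round(t[0][1],1),end=" ")
        if t and t[0][1]<-150.5: break
print(manip.current_time())
cv2.imwrite("pics/catch.png",cv2.resize(manip.grab_frame("side")[0][150:270,210:350,::-1],None,fx=4,fy=4))
E
```

```text
handle 38 [  2.24918168  -4.06213942 139.65491447]
f [-0.5  0.1  0.4] 29.9583
0.014062675864611062
-117.5 1.0; -119.0 5.5; -120.5 7.8; -122.0 7.3; -123.5 6.7; -125.0 8.1; -126.5 6.9; tab 201 -137.9 -128.0 2.2; tab 195 -139.9 -129.5 2.6; tab 197 -145.8 -131.0 3.1; tab 198 -147.6 -132.5 3.4; tab 196 -148.5 -134.0 2.2; tab 192 -147.5 -135.5 7.4; tab 192 -149.3 -137.0 18.4; 34.175
```

View pics/catch.png

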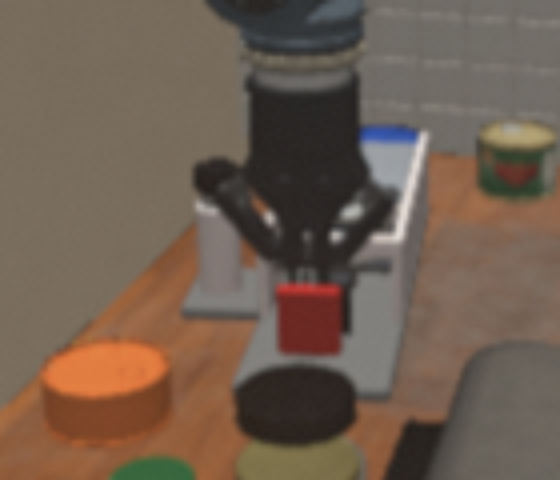

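The catch is drawn to its stop: the force fell from about 7 N to 2–3 N when the plate released. I withdraw and check.

```bash
python3 - <<'E'
from h import *
manip.dwell(.3)
manip.move_l(w(0,-110,58),max_speed=.06)
manip.move_l(w(0,-110,180),max_speed=.2)
manip.move_l(w(-40,-230,230),max_speed=.2)
manip.dwell(.3)
p,W=cloud("side","pics/end.png"); P=opener(W); print("tab side",tab(P))
q,W2=cloud("top","pics/endt.png"); P2=opener(W2); print("tab top",tab(P2))
pi=q.astype(int); r=(pi[...,0]>100)&(pi[...,1]<80)&(pi[...,2]<80)&(abs(P2[...,0])<30)&(abs(P2[...,1])<40)&(P2[...,2]>140); print("handle",r.sum(),P2[r].mean(0) if r.any() else 0)
# visible tin top: ring around the head pad
P=P2; x,y,z=P[...,0],P[...,1],P[...,2]; rad=np.hypot(x,y+2)
m=(rad>31)&(rad<39)&(x>-5); print("tin top z",np.median(z[m]))
t=(z>85)&(z<106)&(rad<60)&(pi.min(-1)>100)&(abs(x)<46); print("tin extent",t.sum(),x[t].min(),x[t].max(),y[t].min(),y[t].max())
print(manip.current_time())
a=cv2.resize(p[150:270,230:350,::-1],(390,390)); b=cv2.resize(q[180:260,205:285+0,::-1],(390,390)) if 0 else cv2.resize(q[170:270,235:335,::-1],(390,390))
cv2.imwrite("pics/end2.png",np.hstack([a,b]))
E
```

```text
tab side (np.int64(149), ((0.9295463562011719, -146.5824737548828), (14.68930435180664, 44.73069381713867), 87.2941665649414))
tab top (np.int64(66), ((0.3960094451904297, -146.4434814453125), (42.442726135253906, 11.914807319641113), 0.9102139472961426))
handle 27 [  0.17217661  -1.28368881 158.2486989 ]
tin top z 91.45202938214916
tin extent 394 -42.634861411833334 42.35414588008947 -55.89604065030541 38.97431572331261
37.1167
```

View pics/end2.png

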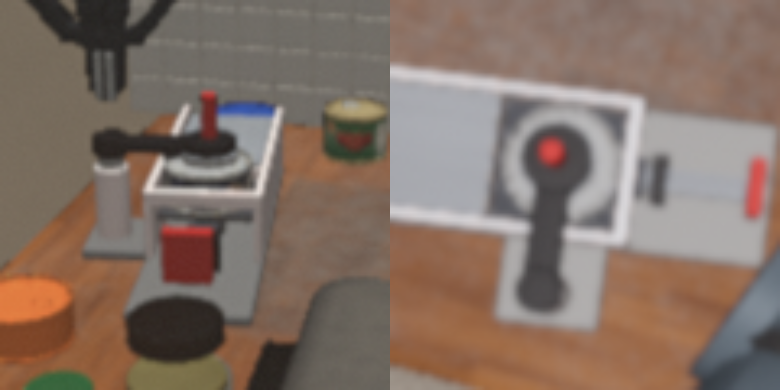

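The final view shows the head over the tin (side (208,143), top (550,160)), the tin clamped and centred, and the catch tab at -146.5 mm (reads about 0). The arm is clear, so I hand the job in.

```bash
python3 -c "
from bench import manip
manip.sign_off(); print(manip.current_time())"
```

```text
the job is handed in; nothing more can be done
the job is handed in; nothing more can be done
```

The tin is clamped under the opener head, and I handed the job in at about 37 s of the 54 s allowed. sign_off gave no verdict, so these are my own last checks.

**What I did:**
- **Loading:** I pushed the tin along the shelf with half-open fingers until the force rose to 7.7 N at the end stop.
- **Pressing:** I pressed it down for 1.6 s, at about 31 N once the plate reached its bottom stop. The catch tab then stood at y = -137.6 mm (catch in), and it stayed there after I lifted off.
- **Head:** I swung the head by its handle to the inner stop, where the force rose to 8.5 N.
- **Catch:** I drew the tab back to about its stop, and the plate sprang up.

**Last checks:**
- **Catch:** the tab is at y = -146.5 mm in both cameras, so the catch reads about 0.
- **Head:** the handle is within about 1.5 mm of its fully closed position.
- **Tin:** its top is about 91 mm high by depth camera. The task's figures put it nearer 95 mm when clamped, but it measured about 80 mm while caught, against 82 mm expected. So the plate is up by roughly 11 mm, and the depth readings run a little low.
- **Tin position:** it looks flat and central in the pictures. My extent measure along the opener's y came out useless because it picked up the end stop wall.
- **Surroundings:** the arm is clear of everything. I did not measure the bystanders, but the arm never came near them at low height.

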